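# Spin rinsed plums gently and stop the basket at the spout

### The arm

A 7-joint arm with a two-finger parallel gripper is mounted at the origin on the work surface. World frame = base frame: x ahead of the robot, y to its left, z up, the work surface at z = 0. Lengths are in m, angles in rad, forces in N, time in s.
With the tool pointing down it reaches from about 0.425 to 0.925 m from the base axis. Payload 6.8 kg.
Tool frame: the origin (TCP) lies at the very end of the fingers, on their centre line; the grasp point (between the pads) lies bot.grip_depth behind it (bot.grip_depth is the distance from the TCP to the grasp point, in m); z points along the fingers, y is the line along which they close (so a half turn about z gives the same grasp; the last joint's range is limited). The gripper opens to 85 mm and grips with 20 to 120 N. Pads are 22 mm wide; open, the fingers measure 114 mm over their backs; the gripper's body (76 mm by 85 mm) begins 54 mm behind the grasp point. The pads swing forward as they close: fully open they stand 13 mm farther back than shut.
Start: joints at [1.047, 0.477, 0.022, 1.555, -0.011, 1.109, -0.083], TCP at [0.273, -0.617, 0.231] pointing down, gripper open.
Joint ranges: [-2.96, 2.96], [-0.34, 2.1], [-1.41, 1.46], [0.24, 2.44], [-1.37, 4.51], [0.17, 1.92], [-2.96, 2.96]. Speed limits (rad/s): [2.39, 2.39, 3.14, 3.14, 3.14, 3.14, 3.14].

### API

Orientations are given as a unit quaternion [w, x, y, z].
In Python, from station import bot gives the robot as it stands.
- The arm moves only by the tool send_rows, never from a script. Its arguments are lists of equal length, an entry for each row: "slide": the shift along the tool's x, y, z in mm, a list of three; "roll": the turn about the tool's z in degrees; "claw": the opening, from 0 (shut) to 1 (fully open). A call has exactly 8 rows; each row is the pose to reach, as a shift and turn from the pose commanded when the call began, along the tool's axes at that moment; what a row does not reach only later rows make up. A row lasts 1/12 s, in which the tool goes at most 41.7 mm and 7.16 degrees, less where a joint would pass 70% of its speed; a pose out of reach is approached as far as the arm can. A call with a gripper value outside its range is refused whole. The fingers move at their own pace and stop on an object; "force" is the grip in N (left out, the last holds). Time passes only in rows, so rows that repeat a pose let the fingers close, or fill a call up. It gives the time, the measured TCP pose, the force, the opening and the grip force at its end, in the units of the state.
- bot.get_obs(): the state, without advancing time (a new reading comes with each control period).
- bot.read_camera(name): name is "scene" or "top"; returns the picture (384x512x3 uint8, red, green, blue); there is no depth.
- bot.camera_model(name): a dict with "camera_matrix" (3x3 intrinsics, pixels), "camera_from_world" (4x4, takes a point from world to camera coordinates). Camera axes: x right, y down, z forward; pixel columns grow to the right and rows downward; lengths in m; the calibration is good to about 2 mm. A picture is of the moment at which its call begins. camera_model takes no time and is no camera call.
- bot.hand_in(): hands the job in; it is judged then, once.
The state is a dict: "t": time; "q": joint angles; "joint_vel": joint speeds; "joint_torque": joint torques, N m; "eef_pos": TCP position; "tool_rot": TCP orientation; "contact_force": force on the tool from outside, world axes, zero at the start; "torque": the same for the moment, N m; "gripper_width": opening from 0.0 (shut) to 1.0 (fully open); "grasp_force": force on a finger pad.
Only numpy, scipy, OpenCV 4.12 (cv2) and the standard library are available. Lean on these libraries where they do the work, as an engineer would, in place of code of your own. Each camera call takes 0.05 s, during which the arm holds its last target. There are 200 camera calls.

### The job

Spin the rinsed plums dry in the salad spinner: bring the basket up to about 25 turns a minute clockwise seen from above and keep it steadily between 21 and 29 for at least six seconds, never going over 34 because the fruit bruises. Then bring the basket to rest with its tab lined up with the bowl's pouring spout, and let go of the crank. Leave the jug, the dish and the plate alone.

Things in the scene. Friction and masses are not known exactly. Their poses are not given: they have to be found in the camera images.
- spinner: white salad spinner bowl, 276 mm across the rim, 110 mm high, fixed to the marble counter; origin at the centre of its underside, on the vertical spin axis; x axis points to its spout. The crank must turn faster than the basket to keep it going; a crank held still brakes the basket; a crank let go is carried round by it
- spinner_centre (a point): point on the spin axis, 110 mm above the counter, level with the bowl rim
- spout (a point): mark at the root of the pouring spout, a short channel 34 mm wide that sticks out 40 mm from the bowl rim; this point is 130 mm from the spin axis, 115 mm above the counter, and does not move
- tab (a point): middle of the top of the lifting tab, a flat grey tongue 32 mm wide and 52 mm long that lies over the bowl rim and turns with the grey basket; 130 mm from the spin axis, 121 mm above the counter. It passes over the spout once a turn; lined up, it points out along the spout
- basket (a joint): angle of the fruit basket (244 mm across) about the vertical spin axis, rad, unlimited, growing clockwise seen from above; 0 with the tab at the spout, and again every 6.283. Basket with plums nominally 1.2 kg, inertia about 0.01 kg m2 (load varies -40 to +50 %); bearing drag about 0.004 N m dry friction plus 0.002 N m per rad/s
- crank (a joint): angle of the crank relative to the basket, rad, unlimited, growing clockwise seen from above; 0 with the crank arm pointing the same way as the tab. The crank drives the basket only through a slipping fluid clutch: torque 0.010 N m per rad/s of slip (this joint's speed = crank speed minus basket speed), so the basket lags by about 0.8 s
- knob_top (a point): centre of the top of the upright black crank knob, a cylinder 30 mm in diameter, 50 mm tall (160 to 210 mm above the counter) that turns freely on its pin, so the hand need not turn with it; its axis is 65 mm from the spin axis. It stands on a steel crank arm, top 158 mm above the counter; nothing else of the spinner is higher than the arm
- jug: white mug-like jug, 80 mm across, 105 mm tall, standing on the counter right of the spinner; origin at its underside; bystander
- dish: green glass bowl, 150 mm across, 45 mm tall, on the counter right of the spinner, beyond the jug; origin at its underside; bystander
- plate: white plate, 170 mm across, 18 mm tall, on the counter left of the spinner; origin at its underside; bystander

How it is judged:
On the way, in this order (a step that is already met when the one before it is completed fails the run):
1. the basket turns clockwise at 21 to 29 turns a minute (2.2 to 3.04 rad/s) for 6 s on end (velocity of joint basket between 2.2 and 3.04 rad/s), for 6 s.
2. the basket is at rest with its tab at the spout (horizontal distance between tab and spout below 0.02 m and velocity of joint basket between -0.1 and 0.1 rad/s), for 0.2 s.
At the end, for the whole second after the job is handed in: The basket and crank are at rest, the tab's mark within 20 mm of the spout's mark, and the crank is released (all of step 2 and velocity of joint crank between -0.2 and 0.2 rad/s); the robot touches nothing.
It fails at once if the basket goes over 34 turns a minute (3.56 rad/s), either way (velocity of joint basket above 3.56 rad/s or velocity of joint basket below -3.56 rad/s).
It fails at once if the jug, dish or plate is pushed away by more than 30 mm (distance of any of jug, dish, plate from where it was at the start of the episode above 0.03 m).
It also fails if it takes over 64 s, if anything falls off the work surface, if the arm or the gripper's body presses on something with over 40 N, if the wrist force passes 120 N, or if a joint passes its speed limit or range.

## Working session

There is one attempt and no reset: what is moved stays moved. The work goes in short steps, Python scripts to look and compute and a tool call to move; the robot and the scene stay as the last step left them, time stands still between calls to the robot, and variables do not carry over. Pictures are saved under pics/ and viewed, at most 10 in all, crops included, and the job is handed in when it is done.

Besides the shell and the picture viewer there is one more tool, called as a command line: name --pt "numbers of a row" for each row, then --argument value for the rest. send_rows: Moves the arm, as the interface text tells. Its arguments: {"type":"object","properties":{"slide":{"type":"array","items":{"type":"array","items":{"type":"number"}}},"roll":{"type":"array","items":{"type":"number"}},"claw":{"type":"array","items":{"type":"number"}},"force":{"type":"number"}},"required":["slide","roll","claw"]}

```bash
mkdir -p pics; ls; python3 - <<'E'
from station import bot
import cv2,numpy as np
np.set_printoptions(precision=4,suppress=True)
o=bot.get_obs();print(o,bot.grip_depth)
for n in("top","scene"):
    print(bot.camera_model(n)); cv2.imwrite(f"pics/{n}0.png",cv2.resize(bot.read_camera(n)[:,:,::-1],(800,600)))
E
```

```text
pics
{'t': 0.0, 'q': array([ 1.0469,  0.4778,  0.0224,  1.5565, -0.0115,  1.1093, -0.0831]), 'joint_vel': array([ 0.0008,  0.0016,  0.0003,  0.0007, -0.0009,  0.0001,  0.0012]), 'joint_torque': array([ -0.0004, -59.6469,   1.6075, -28.1196,   0.0124,   0.0095,
         0.    ]), 'eef_pos': array([ 0.2724, -0.6169,  0.2303]), 'tool_rot': array([-0.0009,  0.9785,  0.2064, -0.0003]), 'contact_force': array([ 0.4428, -0.2144, -0.5963]), 'torque': array([ 0.0147, -0.0781,  0.0346]), 'grasp_force': 0.0, 'gripper_width': 0.9998809490887043} 0.0187
{'camera_matrix': array([[359.491 ,   0.    , 254.2224],
       [  0.    , 359.491 , 190.7284],
       [  0.    ,   0.    ,   1.    ]]), 'camera_from_world': array([[ 0.004 , -0.9999, -0.0156,  0.0322],
       [-0.9884, -0.0015, -0.1519,  0.5471],
       [ 0.1519,  0.016 , -0.9883,  1.2721],
       [ 0.    ,  0.    ,  0.    ,  1.    ]])}
{'camera_matrix': array([[367.41  ,   0.    , 258.4266],
       [  0.    , 367.41  , 186.7031],
       [  0.    ,   0.    ,   1.    ]]), 'camera_from_world': array([[-0.7246,  0.6891,  0.0018,  0.388 ],
       [ 0.5954,  0.6273, -0.502 , -0.2765],
       [-0.3471, -0.3627, -0.8649,  1.505 ],
       [ 0.    ,  0.    ,  0.    ,  1.    ]])}
```

View pics/top0.png

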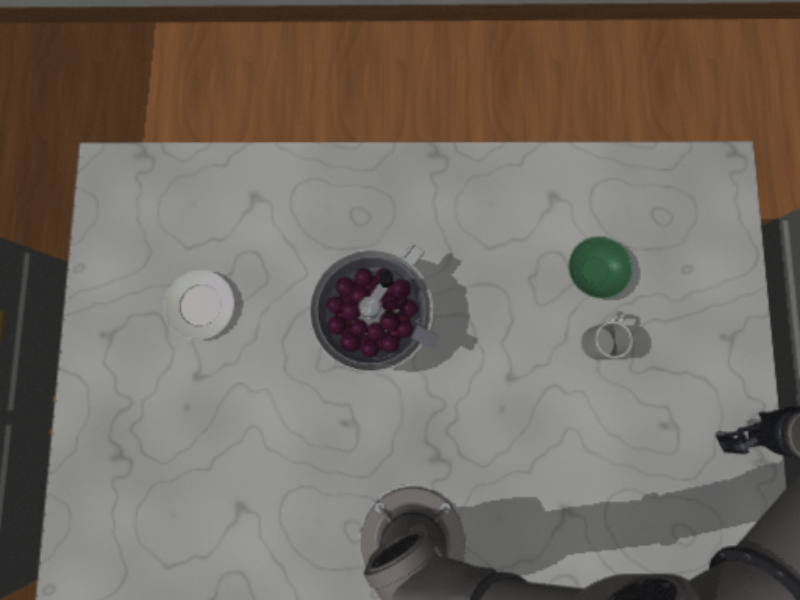

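View pics/scene0.png

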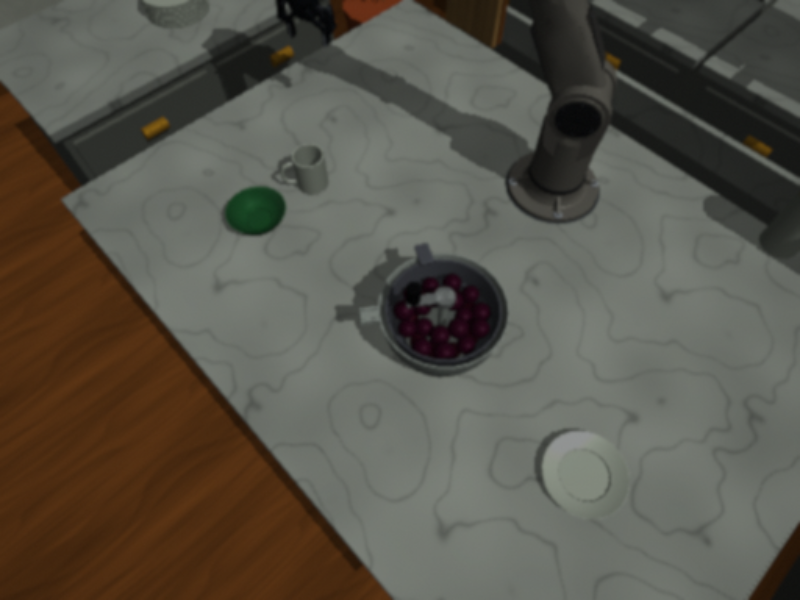

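The top view shows the spinner at about (371,310), the spout at (413,254), the tab at (425,337) and the knob at (386,277). I'll crop in closer and turn these into positions.

```bash
cat > h.py <<'E'
from station import bot
import cv2,numpy as np
np.set_printoptions(precision=4,suppress=True)
def ray(cam,u,v,z):
    m=bot.camera_model(cam);K=m["camera_matrix"];T=m["camera_from_world"]
    d=T[:3,:3].T@np.linalg.solve(K,[u,v,1]);c=-T[:3,:3].T@T[:3,3]
    return (c+d*(z-c[2])/d[2])[:2]
def proj(cam,p):
    m=bot.camera_model(cam);q=m["camera_from_world"]@np.r_[p,1];q=m["camera_matrix"]@q[:3];return q[:2]/q[2]
def crop(cam,name,x0,y0,w,h,s,img=None):
    im=bot.read_camera(cam) if img is None else img
    cv2.imwrite(f"pics/{name}.png",cv2.resize(im[y0:y0+h,x0:x0+w,::-1],None,fx=s,fy=s,interpolation=cv2.INTER_CUBIC))
E
python3 - <<'E'
from h import *
s=.64
for n,u,v,z in(("rim",371,310,.11),("spout",409,260,.115),("tab",425,337,.121),("knob",386,275,.21),("jug",614,340,.1),("dish",600,267,.04),("plate",201,304,.01)):print(n,ray("top",u*s,v*s,z))
crop("top","c1",190,150,100,95,6)
E
```

```text
rim [0.5096 0.0905]
spout [0.6216 0.0066]
tab [ 0.4493 -0.0282]
knob [0.5689 0.0542]
jug [ 0.4455 -0.4438]
dish [ 0.6218 -0.4425]
plate [0.5366 0.5065]
```

View pics/c1.png

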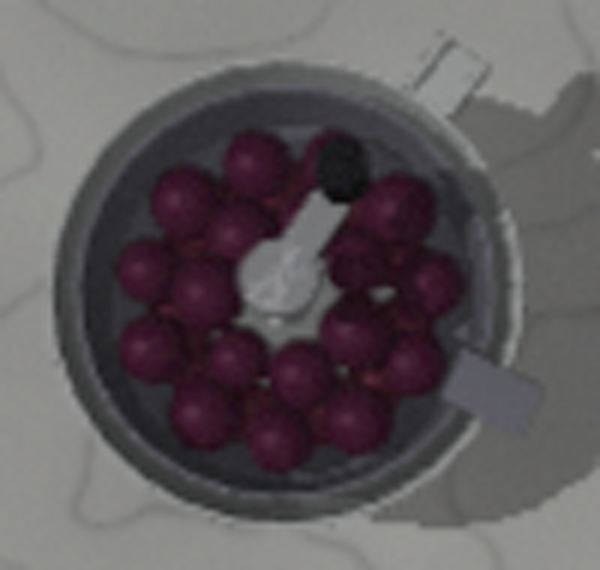

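```bash
cat >> h.py <<'E'
C=np.array([.5096,.0905])
def unwrap(cam,img,rs=np.arange(.118,.156,.002),z=.121):
    a=np.radians(np.arange(0,360,2)); P=[[proj(cam,[C[0]+r*np.cos(t),C[1]+r*np.sin(t),z]) for t in a] for r in rs]
    P=np.array(P,np.float32);return cv2.remap(img,P[...,0],P[...,1],cv2.INTER_LINEAR)
E
python3 - <<'E'
from h import *
f=lambda u,v:(190+(u+.5)/6-.5,150+(v+.5)/6-.5)
for n,u,v,z in(("rim",288.5,292,.11),("spoutend",471,69,.115),("spoutroot",430,108,.115),("tab",493,390,.121),("knob",344,165,.21)):
    p=ray("top",*f(u,v),z);print(n,p)
    if n=="rim":c=p
    else: print("  rel",np.hypot(*(p-c)),np.degrees(np.arctan2(*(p-c)[::-1])))
import h; h.C=c
o=[]
for cam in("top","scene"):
    im=bot.read_camera(cam);u=unwrap(cam,im);cv2.imwrite(f"pics/{cam}_raw0.png",im[:,:,::-1])
    o+=[cv2.resize(u[::-1,:,::-1],(720,190),interpolation=cv2.INTER_NEAREST)]
    m=u[13:18].astype(float).mean(0); b=m[:,2]-m[:,0]
    print(cam,[(2*i,round(b[i],1)) for i in np.argsort(-b)[:14]])
cv2.imwrite("pics/unw.png",np.vstack(o))
E
```

```text
rim [0.5102 0.0897]
spoutend [ 0.6406 -0.0154]
  rel 0.16757247474743753 -38.88474698225206
spoutroot [0.6174 0.0084]
  rel 0.13460155092680906 -37.18791910356708
tab [ 0.453  -0.0274]
  rel 0.13035689962351685 -116.01480643374464
knob [0.5654 0.0546]
  rel 0.06544227354967122 -32.49709664013252Traceback (most recent call last):
  File "<stdin>", line 10, in <module>
  File "h.py", line 15, in unwrap
    a=np.radians(np.arange(0,360,2)); P=[[proj(cam,[C[0]+r*np.cos(t),C[1]+r*np.sin(t),z]) for t in a] for r in rs]
                                          ~~~~^^^^^^^^^^^^^^^^^^^^^^^^^^^^^^^^^^^^^^^^^^^
  File "h.py", line 9, in proj
    m=bot.camera_model(cam);q=m["camera_from_world"]@np.r_[p,1];q=m["camera_matrix"]@q[:3];return q[:2]/q[2]
ValueError: time passes only in moves, steps and waits
```

```bash
cat >> h.py <<'E'
C=np.array([.5102,.0897])
import os,pickle
if not os.path.exists("cam.pkl"): pickle.dump({n:bot.camera_model(n) for n in("top","scene")},open("cam.pkl","wb"))
M=pickle.load(open("cam.pkl","rb"))
def unwrap(cam,img,rs=np.arange(.118,.156,.002),z=.121):
    a=np.radians(np.arange(0,360,2)); r,t=np.meshgrid(rs,a,indexing="ij")
    p=np.stack([C[0]+r*np.cos(t),C[1]+r*np.sin(t),0*r+z],-1).reshape(-1,3);m=M[cam];T=m["camera_from_world"]
    P=cv2.projectPoints(p,cv2.Rodrigues(T[:3,:3])[0],T[:3,3],m["camera_matrix"],None)[0].reshape(*r.shape,2).astype(np.float32)
    return cv2.remap(img,P[...,0],P[...,1],cv2.INTER_LINEAR)
E
python3 - <<'E'
from h import *
o=[]
for cam in("top","scene"):
    im=bot.read_camera(cam);u=unwrap(cam,im);cv2.imwrite(f"pics/{cam}_raw0.png",im[:,:,::-1])
    o+=[cv2.resize(u[::-1,:,::-1],(720,190),interpolation=cv2.INTER_NEAREST)]
    m=u[13:18].astype(float).mean(0); b=m[:,2]-m[:,0]
    print(cam,[(2*int(i),round(b[i],1)) for i in np.argsort(-b)[:14]])
cv2.imwrite("pics/unw.png",np.vstack(o))
print(bot.get_obs()["t"])
E
```

```text
top [(246, np.float64(8.0)), (240, np.float64(7.6)), (244, np.float64(7.6)), (242, np.float64(7.0)), (238, np.float64(6.4)), (248, np.float64(6.2)), (320, np.float64(1.4)), (322, np.float64(1.4)), (326, np.float64(1.2)), (318, np.float64(1.2)), (328, np.float64(0.8)), (250, np.float64(0.4)), (324, np.float64(0.4)), (330, np.float64(0.0))]
scene [(240, np.float64(6.4)), (244, np.float64(6.4)), (242, np.float64(6.0)), (246, np.float64(6.0)), (248, np.float64(4.6)), (238, np.float64(4.6)), (48, np.float64(1.0)), (62, np.float64(1.0)), (42, np.float64(1.0)), (34, np.float64(1.0)), (320, np.float64(1.0)), (328, np.float64(1.0)), (60, np.float64(0.8)), (322, np.float64(0.8))]
0.3
```

View pics/unw.png

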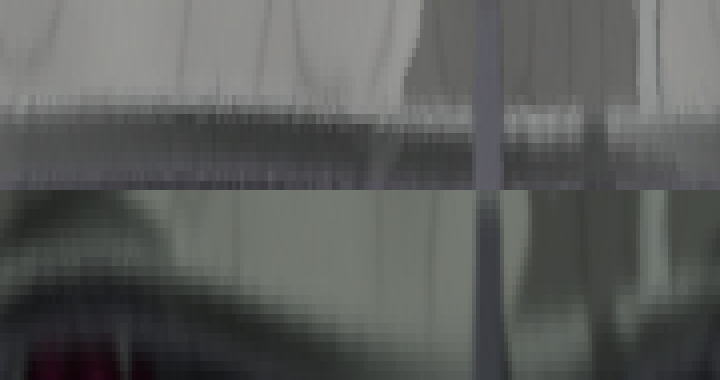

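The unwrapped views show the tab as a clear bluish strip at about 243° in both cameras, and the spout at about 323°. I'll move to above the knob now.

send_rows --pt "27 -25 -2" --pt "54 -50 -5" --pt "81 -75 -8" --pt "108 -100 -10" --pt "135 -124 -10" --pt "162 -149 -10" --pt "189 -174 -10" --pt "216 -198 -10" --roll '[3, 6, 9, 12, 15, 18, 21, 23.8]' --claw '[1, 1, 1, 1, 1, 1, 1, 1]'

```text
t: 0.97
eef_pos: [0.3906, -0.3473, 0.2415]
tool_rot: [0.0, 1.0, -0.001, 0.0]
contact_force: [1.1, -0.5, 0.6]
gripper_width: 0.995
grasp_force: 0.0
```

send_rows --pt "15 -34 0" --pt "30 -68 0" --pt "45 -102 0" --pt "60 -136 0" --pt "75 -170 0" --pt "90 -204 0" --pt "106 -238 0" --pt "122 -272 0" --roll '[0, 0, 0, 0, 0, 0, 0, 0]' --claw '[1, 1, 1, 1, 1, 1, 1, 1]'

```text
t: 1.63
eef_pos: [0.5126, -0.0754, 0.2416]
tool_rot: [0.0, 1.0, 0.0, 0.0]
contact_force: [1.4, -0.6, 0.0]
gripper_width: 1.001
grasp_force: 0.0
```

```bash
cat >> h.py <<'E'
def tab():
    s=[];out=[]
    for cam in("top","scene"):
        t=bot.get_obs()["t"];u=unwrap(cam,bot.read_camera(cam));m=u[13:18].astype(float).mean(0);b=m[:,2]-m[:,0]
        w=np.clip(b-3,0,None);k=int(np.argmax(cv2.blur(np.r_[w,w,w][:,None],(1,7))[180:360]));i=np.arange(k-6,k+7);ww=w[i%180]
        out.append((round(t,3),round(float((2*i*ww).sum()/max(ww.sum(),1e-6)),1),round(float(ww.sum()),1)))
    return out
E
python3 - <<'E'
from h import *
o=bot.get_obs();p=o["eef_pos"];print(p,o["tool_rot"],o["t"],o["contact_force"]); print(tab())
for cam in("top","scene"):
  im=cv2.imread(f"pics/{cam}_raw0.png")
  for z in(.09,.1,.11,.115):
    g=unwrap(cam,im,np.arange(.15,.172,.004),z).astype(float).mean((0,2))[145:180];w=np.clip(g-np.median(g),0,None);
    print(cam,z,np.round(g[5:30]).astype(int))
E
```

```text
[ 0.5126 -0.0754  0.2416] [0.0001 1.     0.0001 0.0003] 1.6333 [ 1.3653 -0.6031  0.0243]
[(1.633, 243.1, 26.6), (1.683, 242.9, 19.2)]
top 0.09 [ 98  95  99 101 100 101 102 108 113 114 128 144 148 147 134 122 139 144
 145 144 144 143 143 142 142]
top 0.1 [ 96  97 100 101 100 102 105 111 118 114 136 145 147 146 121 131 140 145
 144 144 144 143 142 142 141]
top 0.11 [ 95  98 100 100 101 104 111 116 123 112 142 146 147 145 113 137 142 144
 144 143 143 142 142 142 141]
top 0.115 [ 95  99 100 100 102 106 113 118 126 112 143 146 147 144 110 138 142 144
 144 143 143 142 142 142 141]
scene 0.09 [ 67  67  65  65  67  68  75  95 104 111 116 115 110  96  79  72  71  72
  72  72  73  74  77  79  83]
scene 0.1 [ 67  67  67  65  65  67  68  74  95 104 111 116 114 109  95  78  72  71
  72  72  72  72  74  75  77]
scene 0.11 [ 67  67  67  67  65  65  67  68  74  96 104 112 116 114 109  93  77  72
  71  72  72  72  72  73  74]
scene 0.115 [ 67  67  67  67  66  65  66  68  69  85 102 107 115 116 112 102  83  73
  71  72  72  72  72  73  73]
```

send_rows --pt "13 -33 0" --pt "26 -66 0" --pt "40 -98 0" --pt "53 -130 0" --pt "53 -130 20" --pt "53 -130 45" --pt "53 -130 70" --pt "53 -130 72" --roll '[0, 0, 0, 0, 0, 0, 0, 0]' --claw '[1, 1, 1, 1, 1, 1, 1, 0.7]'

```text
t: 2.4
eef_pos: [0.5622, 0.052, 0.165]
tool_rot: [0.001, 1.0, 0.0, -0.004]
contact_force: [-1.1, 0.3, -0.5]
gripper_width: 0.883
grasp_force: 0.0
```

send_rows --pt "0 0 0" --pt "0 0 0" --pt "0 0 0" --pt "0 0 0" --pt "0 0 0" --pt "0 0 0" --pt "0 0 0" --pt "0 0 0" --roll '[0, 0, 0, 0, 0, 0, 0, 0]' --claw '[0, 0, 0, 0, 0, 0, 0, 0]' --force 40

```text
t: 3.07
eef_pos: [0.5665, 0.0532, 0.1712]
tool_rot: [-0.0, 1.0, 0.0, 0.002]
contact_force: [0.1, -0.3, 6.2]
gripper_width: 0.343
grasp_force: 39.3
```

```bash
python3 - <<'E'
from h import *
o=bot.get_obs();print(o["eef_pos"],o["t"],o["contact_force"],o["torque"],o["gripper_width"],o["grasp_force"]); print(tab())
crop("top","g1",190,150,100,95,6)
E
```

```text
[0.5665 0.0532 0.1712] 3.0667 [ 0.0626 -0.309   6.2261] [ 0.0558  0.0775 -0.0275] 0.34253782958470613 39.300515453796834
[(3.067, 0.0, 0.0), (3.117, 266.0, 1.0)]
```

View pics/g1.png

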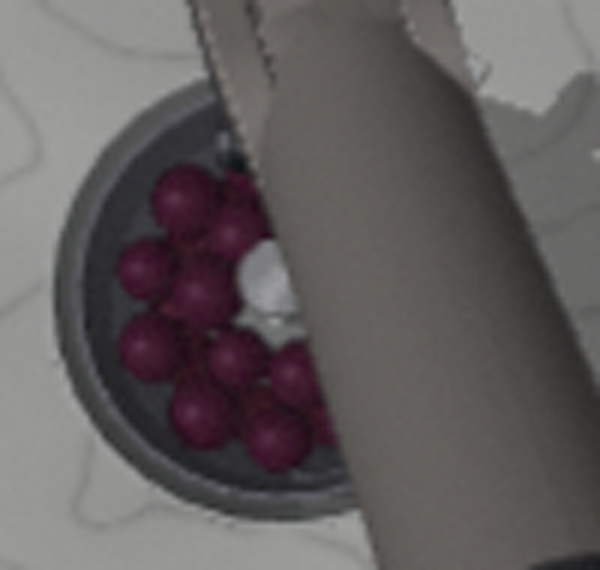

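```bash
cat > plan.py <<'E'
import sys,json,os,numpy as np
# state: commanded xy, unwrapped cmd angle deg. usage: plan.py speeds(deg/row, comma list, multiple of 8) [commit]
C=np.array([510.2,89.7]);R=65.
S=json.load(open("st.json")) if os.path.exists("st.json") else {"p":[565.6,54.6],"a":-32.4}
sp=np.array(eval(sys.argv[1]),float);a=S["a"];p=np.array(S["p"])
for k in range(0,len(sp),8):
    rows=[]
    for s in sp[k:k+8]:
        a-=s;q=C+R*np.array([np.cos(np.radians(a)),np.sin(np.radians(a))])-p
        rows.append([round(q[0]),round(-q[1]),0])
    p=p+np.array([rows[-1][0],-rows[-1][1]]);print(rows,round(a,1))
S={"p":p.tolist(),"a":a};json.dump(S,open("st.json","w"))
E
python3 plan.py "[1,3,5,8,11,14,16,16.7]+[16.7]*24"
```

```text
[[-1, 1, 0], [-3, 3, 0], [-7, 8, 0], [-13, 14, 0], [-23, 21, 0], [-38, 28, 0], [-56, 30, 0], [-75, 27, 0]] -107.1
[[-17, -8, 0], [-31, -21, 0], [-40, -37, 0], [-45, -55, 0], [-44, -74, 0], [-38, -92, 0], [-27, -107, 0], [-12, -119, 0]] -240.7
[[17, -7, 0], [36, -8, 0], [55, -4, 0], [71, 5, 0], [84, 19, 0], [93, 36, 0], [97, 54, 0], [95, 73, 0]] -374.3
[[-8, 17, 0], [-20, 32, 0], [-35, 43, 0], [-53, 48, 0], [-72, 48, 0], [-90, 43, 0], [-106, 33, 0], [-118, 18, 0]] -507.9
```

send_rows --pt "-1 1 0" --pt "-3 3 0" --pt "-7 8 0" --pt "-13 14 0" --pt "-23 21 0" --pt "-38 28 0" --pt "-56 30 0" --pt "-75 27 0" --roll '[0, 0, 0, 0, 0, 0, 0, 0]' --claw '[0, 0, 0, 0, 0, 0, 0, 0]'

```text
t: 3.88
eef_pos: [0.4925, 0.0324, 0.1712]
tool_rot: [-0.004, 1.0, 0.002, 0.004]
contact_force: [9.3, 26.5, -5.3]
gripper_width: 0.338
grasp_force: 39.8
```

```bash
sed -i 's/C=np.array(\[510.2,89.7\])/C=np.array([510.2,92.2])/' plan.py; echo '{"p":[490.6,27.6],"a":-107.1}'>st.json; python3 plan.py "[16.7]*8"
```

```text
[[-17, -11, 0], [-31, -23, 0], [-40, -39, 0], [-45, -58, 0], [-44, -77, 0], [-38, -94, 0], [-27, -110, 0], [-12, -121, 0]] -240.7
```

send_rows --pt "-17 -11 0" --pt "-31 -23 0" --pt "-40 -39 0" --pt "-45 -58 0" --pt "-44 -77 0" --pt "-38 -94 0" --pt "-27 -110 0" --pt "-12 -121 0" --roll '[0, 0, 0, 0, 0, 0, 0, 0]' --claw '[0, 0, 0, 0, 0, 0, 0, 0]'

```text
t: 4.55
eef_pos: [0.4798, 0.1484, 0.1711]
tool_rot: [-0.0, 1.0, 0.001, 0.002]
contact_force: [1.1, -2.0, 8.1]
gripper_width: 0.341
grasp_force: 43.7
```

```bash
python3 - <<'E'
from h import *
o=bot.get_obs();print(o["eef_pos"],o["t"],o["contact_force"],o["torque"],o["gripper_width"],o["grasp_force"]); print(tab(),tab());o=bot.get_obs();print(o["eef_pos"],o["t"],o["contact_force"])
E
echo "C cmd"; cat st.json; python3 plan.py "[16.7]*16"
```

```text
[0.4798 0.1484 0.1711] 4.55 [ 1.0552 -1.9777  8.1276] [-0.4992 -0.2393  0.0175] 0.3412513500879299 43.65078061586246
[(4.55, 0.0, 0.0), (4.6, 172.7, 4.2)] [(4.65, 0.0, 0.0), (4.7, 173.4, 4.8)]
[0.4799 0.1483 0.1711] 4.75 [0.0929 1.0488 8.7724]
C cmd
{"p": [478.6, 148.6], "a": -240.69999999999993}[[17, -7, 0], [36, -8, 0], [55, -4, 0], [71, 5, 0], [84, 18, 0], [93, 35, 0], [97, 54, 0], [95, 72, 0]] -374.3
[[-8, 18, 0], [-20, 32, 0], [-35, 43, 0], [-53, 49, 0], [-72, 49, 0], [-90, 44, 0], [-106, 33, 0], [-118, 19, 0]] -507.9
```

send_rows --pt "17 -7 0" --pt "36 -8 0" --pt "55 -4 0" --pt "71 5 0" --pt "84 18 0" --pt "93 35 0" --pt "97 54 0" --pt "95 72 0" --roll '[0, 0, 0, 0, 0, 0, 0, 0]' --claw '[0, 0, 0, 0, 0, 0, 0, 0]'

```text
t: 5.42
eef_pos: [0.5778, 0.0742, 0.1713]
tool_rot: [-0.001, 1.0, -0.0, 0.004]
contact_force: [3.1, -0.6, 5.4]
gripper_width: 0.34
grasp_force: 43.4
```

send_rows --pt "-8 18 0" --pt "-20 32 0" --pt "-35 43 0" --pt "-53 49 0" --pt "-72 49 0" --pt "-90 44 0" --pt "-106 33 0" --pt "-118 19 0" --roll '[0, 0, 0, 0, 0, 0, 0, 0]' --claw '[0, 0, 0, 0, 0, 0, 0, 0]'

```text
t: 6.08
eef_pos: [0.4593, 0.0606, 0.1715]
tool_rot: [-0.004, 1.0, 0.001, 0.007]
contact_force: [21.4, 12.8, -14.9]
gripper_width: 0.336
grasp_force: 41.7
```

```bash
cat >> h.py <<'E'
def tab():
    out=[]
    for cam in("top","scene"):
        t=bot.get_obs()["t"];im=bot.read_camera(cam);cv2.imwrite(f"pics/r_{cam}_{t:.2f}.png",im[:,:,::-1]);u=unwrap(cam,im);m=u[13:18].astype(float).mean(0);b=m[:,2]-m[:,0]
        w=np.clip(b-3,0,None);k=int(np.argmax(cv2.blur(np.r_[w,w,w][:,None],(1,7))[180:360]));i=np.arange(k-6,k+7);ww=w[i%180]
        out.append((round(t,3),round(float((2*i*ww).sum()/max(ww.sum(),1e-6)),1),round(float(ww.sum()),1)))
    return out
E
python3 - <<'E'
from h import *
print(tab())
a=cv2.imread(sorted(__import__("glob").glob("pics/r_top*"))[-1])[120:270,165:340];b=cv2.imread(sorted(__import__("glob").glob("pics/r_scene*"))[-1])[120:270,200:375]
cv2.imwrite("pics/look1.png",cv2.resize(np.hstack([a,b]),None,fx=2.2,fy=2.2,interpolation=cv2.INTER_CUBIC))
E
python3 plan.py "[16.7]*16"
```

```text
[(6.083, 22.2, 23.6), (6.133, 16.4, 28.6)]
[[-8, -17, 0], [-10, -36, 0], [-7, -55, 0], [1, -72, 0], [14, -85, 0], [30, -95, 0], [49, -99, 0], [68, -98, 0]] -641.5
[[17, 6, 0], [32, 17, 0], [44, 32, 0], [50, 50, 0], [51, 69, 0], [47, 87, 0], [38, 104, 0], [24, 117, 0]] -775.1
```

View pics/look1.png

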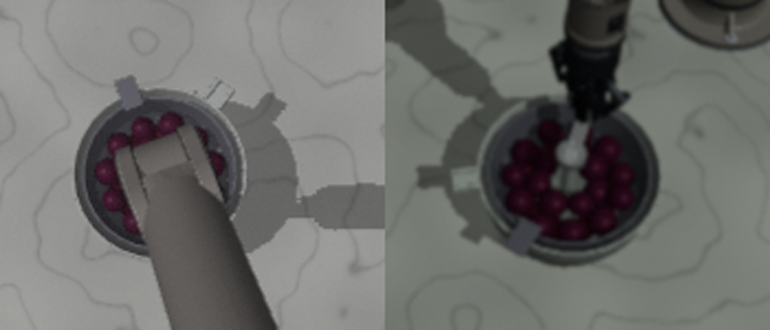

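```bash
sed -i 's/C=np.array(\[510.2,92.2\])/C=np.array([516,94.2])/' plan.py; echo '{"p":[455.6,57.6],"a":-509}'>st.json; python3 plan.py "[16.7]*32"
```

```text
[[-3, -21, 0], [-5, -39, 0], [-1, -58, 0], [8, -75, 0], [21, -88, 0], [37, -97, 0], [56, -101, 0], [75, -100, 0]] -642.6
[[17, 7, 0], [32, 18, 0], [43, 34, 0], [49, 51, 0], [50, 70, 0], [45, 89, 0], [36, 105, 0], [22, 117, 0]] -776.2
[[-17, 9, 0], [-36, 11, 0], [-55, 9, 0], [-72, 1, 0], [-86, -12, 0], [-96, -28, 0], [-101, -46, 0], [-101, -65, 0]] -909.8
[[6, -18, 0], [17, -33, 0], [32, -45, 0], [49, -52, 0], [68, -53, 0], [87, -50, 0], [103, -41, 0], [117, -27, 0]] -1043.4
```

send_rows --pt "-3 -21 0" --pt "-5 -39 0" --pt "-1 -58 0" --pt "8 -75 0" --pt "21 -88 0" --pt "37 -97 0" --pt "56 -101 0" --pt "75 -100 0" --roll '[0, 0, 0, 0, 0, 0, 0, 0]' --claw '[0, 0, 0, 0, 0, 0, 0, 0]'

```text
t: 6.85
eef_pos: [0.5315, 0.1575, 0.1711]
tool_rot: [-0.0, 1.0, 0.001, 0.001]
contact_force: [-2.0, -4.5, 8.7]
gripper_width: 0.339
grasp_force: 44.1
```

send_rows --pt "17 7 0" --pt "32 18 0" --pt "43 34 0" --pt "49 51 0" --pt "50 70 0" --pt "45 89 0" --pt "36 105 0" --pt "22 117 0" --roll '[0, 0, 0, 0, 0, 0, 0, 0]' --claw '[0, 0, 0, 0, 0, 0, 0, 0]'

```text
t: 7.52
eef_pos: [0.5522, 0.0397, 0.1711]
tool_rot: [-0.001, 1.0, 0.0, 0.001]
contact_force: [-4.5, 8.1, 10.8]
gripper_width: 0.337
grasp_force: 44.1
```

send_rows --pt "-17 9 0" --pt "-36 11 0" --pt "-55 9 0" --pt "-72 1 0" --pt "-86 -12 0" --pt "-96 -28 0" --pt "-101 -46 0" --pt "-101 -65 0" --roll '[0, 0, 0, 0, 0, 0, 0, 0]' --claw '[0, 0, 0, 0, 0, 0, 0, 0]'

```text
t: 8.18
eef_pos: [0.4514, 0.1044, 0.1712]
tool_rot: [-0.0, 1.0, -0.0, 0.002]
contact_force: [6.0, -0.8, 4.9]
gripper_width: 0.34
grasp_force: 43.6
```

```bash
cat >> h.py <<'E'
def tab(cams=("top","scene")):
    out=[]
    for cam in cams:
        t=bot.get_obs()["t"];im=bot.read_camera(cam);cv2.imwrite(f"pics/r_{cam}_{t:.2f}.png",im[:,:,::-1]);u=unwrap(cam,im);m=u[13:18].astype(float).mean(0);b=m[:,2]-m[:,0]
        w=np.clip(b-3,0,None);k=int(np.argmax(cv2.blur(np.r_[w,w,w][:,None],(1,7))[180:360]));i=np.arange(k-6,k+7);ww=w[i%180]
        out.append((round(t,3),round(float((2*i*ww).sum()/max(ww.sum(),1e-6)),1),round(float(ww.sum()),1)))
    return out
E
python3 -c '
from h import *
print(tab(("top",)))'
```

```text
[(8.183, 98.8, 27.4)]
```

```bash
cat > fit.py <<'E'
import numpy as np,json
from scipy.optimize import least_squares
H=[]  # (t0, speeds deg/row)
def load(): return json.load(open("hist.json"))
def sim(p,hist,tend,dt=1/240,w0=0,ret=False):
    I,f,d=p;c=.01;W=np.zeros(int(round(tend/dt))+2)
    for t0,sp in hist:
        for k,s in enumerate(sp):
            i=int(round((t0+k/12)/dt));W[i:i+20]=np.radians(s)*12
    w=w0;th=0;T=[];A=[];V=[]
    for i,Om in enumerate(W):
        tq=c*(Om-w)-d*w
        if abs(w)<1e-4 and abs(tq)<f: w=0
        else:
            wn=w+dt*(tq-f*np.sign(w if abs(w)>1e-4 else tq))/I
            w=0 if w*wn<0 else wn
        th+=w*dt;T.append((i+1)*dt);A.append(th);V.append(w)
    return np.array(T),np.array(A),np.array(V)
def fit(hist,obs):
    # obs: (t, cumulative deg from start)
    t=np.array([o[0] for o in obs]);y=np.array([o[1] for o in obs])
    def res(q):
        p=np.exp(q)*[.01,.004,.002];T,A,V=sim(p,hist,t.max()+.1)
        return np.r_[(np.degrees(np.interp(t,T,A))-y)/2,q/[.25,.3,.3]]
    r=least_squares(res,[0,0,0]);return np.exp(r.x)*[.01,.004,.002],r.fun
E
cat > hist.json <<'E'
{"h":[[3.217,[1,3,5,8,11,14,16,16.7]],[3.883,[16.7,16.7,16.7,16.7,16.7,16.7,16.7,16.7]],[4.75,[16.7,16.7,16.7,16.7,16.7,16.7,16.7,16.7,16.7,16.7,16.7,16.7,16.7,16.7,16.7,16.7]],[6.183,[16.7,16.7,16.7,16.7,16.7,16.7,16.7,16.7,16.7,16.7,16.7,16.7,16.7,16.7,16.7,16.7,16.7,16.7,16.7,16.7,16.7,16.7,16.7,16.7]]],
"o":[[6.083,220.9],[8.183,504.3]]}
E
python3 -c '
from fit import *
d=load();p,r=fit(d["h"],d["o"]);print(p,r)
T,A,V=sim(p,d["h"],8.3)
for t in (4.55,4.75,6.08,6.18,7,8.18):print(t,np.interp(t,T,V))
print("ss",(.01*np.radians(16.7)*12-p[1])/(.01+p[2]))'
```

```text
[0.01132877 0.00398486 0.00190104] [ 0.12449888 -0.06069353  0.49904338 -0.01264298 -0.16915931]
4.55 1.6928375380001106
4.75 1.3078381529576
6.08 2.2845285578653742
6.18 2.0320811926274605
7 2.358487059494046
8.18 2.533191681572563
ss 2.6041043094628136
```

```bash
python3 plan.py "[16.7]*72"; cat st.json
```

```text
[[9, 16, 0], [12, 35, 0], [11, 54, 0], [4, 71, 0], [-8, 86, 0], [-24, 97, 0], [-42, 102, 0], [-61, 103, 0]] -1177.0
[[-18, -5, 0], [-34, -15, 0], [-46, -29, 0], [-54, -46, 0], [-57, -65, 0], [-54, -84, 0], [-46, -101, 0], [-33, -115, 0]] -1310.6
[[16, -10, 0], [35, -14, 0], [53, -13, 0], [71, -7, 0], [87, 4, 0], [98, 19, 0], [105, 36, 0], [106, 55, 0]] -1444.2
[[-4, 19, 0], [-13, 35, 0], [-27, 48, 0], [-43, 57, 0], [-62, 60, 0], [-81, 58, 0], [-98, 51, 0], [-113, 39, 0]] -1577.8
[[-10, -16, 0], [-16, -34, 0], [-16, -53, 0], [-11, -71, 0], [0, -87, 0], [14, -99, 0], [31, -106, 0], [50, -109, 0]] -1711.4
[[19, 4, 0], [35, 12, 0], [49, 25, 0], [59, 41, 0], [63, 60, 0], [62, 78, 0], [56, 96, 0], [44, 111, 0]] -1845.0
[[-15, 12, 0], [-33, 18, 0], [-51, 19, 0], [-70, 15, 0], [-86, 5, 0], [-99, -9, 0], [-107, -25, 0], [-111, -44, 0]] -1978.6
[[3, -19, 0], [10, -36, 0], [22, -50, 0], [38, -61, 0], [56, -66, 0], [75, -66, 0], [93, -60, 0], [109, -50, 0]] -2112.2
[[12, 15, 0], [19, 32, 0], [21, 51, 0], [18, 70, 0], [9, 86, 0], [-4, 100, 0], [-20, 109, 0], [-39, 113, 0]] -2245.8
{"p": [520.6, 29.599999999999994], "a": -2245.800000000002}
```

send_rows --pt "6 -18 0" --pt "17 -33 0" --pt "32 -45 0" --pt "49 -52 0" --pt "68 -53 0" --pt "87 -50 0" --pt "103 -41 0" --pt "117 -27 0" --roll '[0, 0, 0, 0, 0, 0, 0, 0]' --claw '[0, 0, 0, 0, 0, 0, 0, 0]'

```text
t: 8.9
eef_pos: [0.5695, 0.1314, 0.1711]
tool_rot: [-0.0, 1.0, 0.001, 0.001]
contact_force: [-5.8, -2.9, 11.4]
gripper_width: 0.344
grasp_force: 44.2
```

send_rows --pt "9 16 0" --pt "12 35 0" --pt "11 54 0" --pt "4 71 0" --pt "-8 86 0" --pt "-24 97 0" --pt "-42 102 0" --pt "-61 103 0" --roll '[0, 0, 0, 0, 0, 0, 0, 0]' --claw '[0, 0, 0, 0, 0, 0, 0, 0]'

```text
t: 9.57
eef_pos: [0.5078, 0.0292, 0.1711]
tool_rot: [-0.001, 1.0, -0.0, 0.002]
contact_force: [1.2, 12.1, 5.7]
gripper_width: 0.339
grasp_force: 43.8
```

send_rows --pt "-18 -5 0" --pt "-34 -15 0" --pt "-46 -29 0" --pt "-54 -46 0" --pt "-57 -65 0" --pt "-54 -84 0" --pt "-46 -101 0" --pt "-33 -115 0" --roll '[0, 0, 0, 0, 0, 0, 0, 0]' --claw '[0, 0, 0, 0, 0, 0, 0, 0]'

```text
t: 10.23
eef_pos: [0.4746, 0.1446, 0.1711]
tool_rot: [-0.0, 1.0, 0.001, 0.002]
contact_force: [2.5, -3.0, 7.4]
gripper_width: 0.337
grasp_force: 43.8
```

send_rows --pt "16 -10 0" --pt "35 -14 0" --pt "53 -13 0" --pt "71 -7 0" --pt "87 4 0" --pt "98 19 0" --pt "105 36 0" --pt "106 55 0" --roll '[0, 0, 0, 0, 0, 0, 0, 0]' --claw '[0, 0, 0, 0, 0, 0, 0, 0]'

```text
t: 10.9
eef_pos: [0.581, 0.0878, 0.1711]
tool_rot: [-0.0, 1.0, 0.0, 0.0]
contact_force: [-7.4, 0.8, 11.7]
gripper_width: 0.341
grasp_force: 44.2
```

```bash
python3 -c '
from h import *
print(tab(("top",)))'
```

```text
[(10.9, 67.8, 25.0)]
```

send_rows --pt "-4 19 0" --pt "-13 35 0" --pt "-27 48 0" --pt "-43 57 0" --pt "-62 60 0" --pt "-81 58 0" --pt "-98 51 0" --pt "-113 39 0" --roll '[0, 0, 0, 0, 0, 0, 0, 0]' --claw '[0, 0, 0, 0, 0, 0, 0, 0]'

```text
t: 11.62
eef_pos: [0.4682, 0.0495, 0.1712]
tool_rot: [-0.001, 1.0, -0.001, 0.003]
contact_force: [5.4, 5.7, 2.8]
gripper_width: 0.337
grasp_force: 43.4
```

send_rows --pt "-10 -16 0" --pt "-16 -34 0" --pt "-16 -53 0" --pt "-11 -71 0" --pt "0 -87 0" --pt "14 -99 0" --pt "31 -106 0" --pt "50 -109 0" --roll '[0, 0, 0, 0, 0, 0, 0, 0]' --claw '[0, 0, 0, 0, 0, 0, 0, 0]'

```text
t: 12.28
eef_pos: [0.5183, 0.1593, 0.1711]
tool_rot: [-0.0, 1.0, 0.001, 0.001]
contact_force: [-0.6, -6.5, 9.7]
gripper_width: 0.336
grasp_force: 44.1
```

send_rows --pt "19 4 0" --pt "35 12 0" --pt "49 25 0" --pt "59 41 0" --pt "63 60 0" --pt "62 78 0" --pt "56 96 0" --pt "44 111 0" --roll '[0, 0, 0, 0, 0, 0, 0, 0]' --claw '[0, 0, 0, 0, 0, 0, 0, 0]'

```text
t: 12.95
eef_pos: [0.5615, 0.0473, 0.1711]
tool_rot: [-0.001, 1.0, 0.0, 0.001]
contact_force: [-5.7, 6.2, 11.1]
gripper_width: 0.338
grasp_force: 44.1
```

send_rows --pt "-15 12 0" --pt "-33 18 0" --pt "-51 19 0" --pt "-70 15 0" --pt "-86 5 0" --pt "-99 -9 0" --pt "-107 -25 0" --pt "-111 -44 0" --roll '[0, 0, 0, 0, 0, 0, 0, 0]' --claw '[0, 0, 0, 0, 0, 0, 0, 0]'

```text
t: 13.62
eef_pos: [0.4507, 0.0911, 0.1712]
tool_rot: [0.0, 1.0, -0.0, 0.002]
contact_force: [6.3, 0.1, 3.8]
gripper_width: 0.339
grasp_force: 43.6
```

send_rows --pt "3 -19 0" --pt "10 -36 0" --pt "22 -50 0" --pt "38 -61 0" --pt "56 -66 0" --pt "75 -66 0" --pt "93 -60 0" --pt "109 -50 0" --roll '[0, 0, 0, 0, 0, 0, 0, 0]' --claw '[0, 0, 0, 0, 0, 0, 0, 0]'

```text
t: 14.28
eef_pos: [0.5607, 0.1416, 0.1711]
tool_rot: [-0.0, 1.0, 0.001, 0.001]
contact_force: [-4.7, -4.3, 11.4]
gripper_width: 0.341
grasp_force: 44.2
```

send_rows --pt "12 15 0" --pt "19 32 0" --pt "21 51 0" --pt "18 70 0" --pt "9 86 0" --pt "-4 100 0" --pt "-20 109 0" --pt "-39 113 0" --roll '[0, 0, 0, 0, 0, 0, 0, 0]' --claw '[0, 0, 0, 0, 0, 0, 0, 0]'

```text
t: 14.95
eef_pos: [0.5208, 0.0289, 0.1711]
tool_rot: [-0.001, 1.0, -0.0, 0.002]
contact_force: [-0.8, 10.5, 8.4]
gripper_width: 0.338
grasp_force: 44.0
```

```bash
python3 - <<'E'
from h import *
from fit import *
a=tab();print(a)
d=load();d["h"]+=[[8.233,[16.7]*32],[10.95,[16.7]*48]]
d["o"]+=[[10.9,504.3+391]]
json.dump(d,open("hist.json","w"))
p,r=fit(d["h"],d["o"]);print(p,r);T,A,V=sim(p,d["h"],16)
for t,x,w in a:
    print(t,"meas",(243.1-x)%360,"pred",np.degrees(np.interp(t,T,A))%360,"v",np.interp(t,T,V))
print(V[(T>8)&(T<15)].min(),V.max(),bot.get_obs()["t"])
E
```

```text
[(14.95, 196.6, 26.4), (15.0, 189.3, 23.4)]
[0.0112 0.004  0.0019] [ 0.3357 -0.3346  0.1047  0.4396  0.0347 -0.0947]
14.95 meas 46.5 pred 47.57686226371584 v 2.587714388844651
15.0 meas 53.79999999999998 pred 54.75110104782448 v 2.434936511051404
2.3734284641398293 2.587714388844651 15.05
```

```bash
cat > brake.py <<'E'
from fit import *
import sys
def final(p,d,extra,tend): 
    T,A,V=sim(p,d["h"]+extra,tend);return np.degrees(A[-1]),T,A,V
E
python3 - <<'E'
from brake import *
d=load();d["o"]+=[[14.95,3*360+46.5+720],[15.0,3*360+54+720]]
p=np.array([.0112,.004,.0019]);T,A,V=sim(p,d["h"],15.06);n=round((np.degrees(A[-1])-60)/360);
d["o"][-2][1]=360*n+46.5;d["o"][-1][1]=360*n+54
p,r=fit(d["h"],d["o"]);print(p,r)
json.dump(d,open("hist.json","w"));json.dump(list(p),open("p.json","w"))
for s in(4,6,8,10,12):
    f,T,A,V=final(p,d,[[15.05,[s]*8],[15.767,[s]*8]],19);print(s,f-360*n,np.interp(15.717,T,V),np.degrees(np.interp(15.717,T,A))-360*n,np.interp(16.43,T,V))
E
python3 plan.py "[10]*8"
```

```text
[0.01112164 0.00405131 0.00195148] [ 0.42003513 -0.31761906 -0.04168846  0.1185227  -0.04819414  0.42523017
  0.04248512 -0.08185866]
4 187.20188385173606 1.3001363860697603 126.83175808741362 0.7793948772796748
6 210.16980532666776 1.4796183111236378 130.69254228525733 1.041601541278273
8 233.80302805381643 1.6591002361775127 134.55332648309877 1.30380820527687
10 257.90323103187166 1.8385821612313908 138.4141106809409 1.5660148692754692
12 282.349395710678 2.0180640862852672 142.27489487878256 1.8282215332740674
[[-11, 0, 0], [-22, -2, 0], [-33, -6, 0], [-43, -12, 0], [-51, -19, 0], [-58, -28, 0], [-64, -38, 0], [-68, -49, 0]] -2325.8
```

send_rows --pt "-11 0 0" --pt "-22 -2 0" --pt "-33 -6 0" --pt "-43 -12 0" --pt "-51 -19 0" --pt "-58 -28 0" --pt "-64 -38 0" --pt "-68 -49 0" --roll '[0, 0, 0, 0, 0, 0, 0, 0]' --claw '[0, 0, 0, 0, 0, 0, 0, 0]'

```text
t: 15.72
eef_pos: [0.453, 0.0772, 0.1711]
tool_rot: [-0.0, 1.0, -0.0, 0.002]
contact_force: [2.1, 0.1, 9.4]
gripper_width: 0.342
grasp_force: 44.0
```

```bash
python3 -c '
from h import *
print(tab(("top",)))'; python3 plan.py "[10,9,8,7,7,7,7,7]"
```

```text
[(15.717, 106.8, 27.0)]
[[-1, -11, 0], [-1, -21, 0], [0, -30, 0], [2, -38, 0], [5, -45, 0], [9, -52, 0], [14, -58, 0], [20, -64, 0]] -2387.8
```

send_rows --pt "-1 -11 0" --pt "-1 -21 0" --pt "0 -30 0" --pt "2 -38 0" --pt "5 -45 0" --pt "9 -52 0" --pt "14 -58 0" --pt "20 -64 0" --roll '[0, 0, 0, 0, 0, 0, 0, 0]' --claw '[0, 0, 0, 0, 0, 0, 0, 0]'

```text
t: 16.43
eef_pos: [0.4725, 0.1425, 0.1711]
tool_rot: [-0.001, 1.0, 0.001, 0.001]
contact_force: [-1.1, 1.7, 10.8]
gripper_width: 0.34
grasp_force: 44.2
```

```bash
python3 - <<'E'
from h import *
from brake import *
a=tab();print(a)
d=load();p=json.load(open("p.json"));d["h"]+=[[15.05,[10]*8],[15.767,[10,9,8,7,7,7,7,7]]];json.dump(d,open("hist.json","w"))
T,A,V=sim(p,d["h"],16.55);m=np.degrees(np.interp(a[0][0],T,A));off=(243.1-a[0][1]-m+180)%360-180
print("pred",m%360,"off",off,"v",V[-1],"ang",(np.degrees(A[-1])+off)%360)
for s in(0,2,4,6,8,10):
    print(s,(final(p,d,[[16.533,[s]*8]],20)[0]+off)%360, (final(p,d,[[16.533,[s]*16]],20)[0]+off)%360)
E
```

```text
[(16.433, 41.1, 6.2), (16.483, 41.3, 28.0)]
pred 202.42403832354125 off -0.4240383235412537 v 1.1349743697296526 ang 210.8726415775493
0 244.61138756139394 244.61138756139394
2 254.07429637574546 261.3812510468749
4 264.24057497824924 281.7589756613679
6 274.8959726943426 303.82141546689877
8 285.91130703938984 326.86368244567984
10 297.20274721711166 350.5476292749372
```

```bash
python3 plan.py "[7.7]*8"
```

```text
[[7, -5, 0], [14, -10, 0], [22, -13, 0], [31, -15, 0], [39, -16, 0], [48, -16, 0], [57, -15, 0], [65, -13, 0]] -2449.4
```

send_rows --pt "7 -5 0" --pt "14 -10 0" --pt "22 -13 0" --pt "31 -15 0" --pt "39 -16 0" --pt "48 -16 0" --pt "57 -15 0" --pt "65 -13 0" --roll '[0, 0, 0, 0, 0, 0, 0, 0]' --claw '[0, 0, 0, 0, 0, 0, 0, 0]'

```text
t: 17.2
eef_pos: [0.5386, 0.1551, 0.1712]
tool_rot: [-0.001, 1.0, 0.001, 0.002]
contact_force: [0.4, 0.7, 7.9]
gripper_width: 0.342
grasp_force: 44.0
```

send_rows --pt "0 0 0" --pt "0 0 0" --pt "0 0 0" --pt "0 0 0" --pt "0 0 0" --pt "0 0 0" --pt "0 0 0" --pt "0 0 0" --roll '[0, 0, 0, 0, 0, 0, 0, 0]' --claw '[0, 0, 0, 0, 0, 0, 0, 0]'

```text
t: 17.87
eef_pos: [0.5383, 0.1551, 0.1712]
tool_rot: [-0.001, 1.0, 0.0, 0.002]
contact_force: [1.2, 3.0, 7.9]
gripper_width: 0.338
grasp_force: 43.9
```

send_rows --pt "0 0 0" --pt "0 0 0" --pt "0 0 0" --pt "0 0 0" --pt "0 0 0" --pt "0 0 0" --pt "0 0 0" --pt "0 0 0" --roll '[0, 0, 0, 0, 0, 0, 0, 0]' --claw '[0, 0, 0, 0, 0, 0, 0, 0]'

```text
t: 18.53
eef_pos: [0.5382, 0.1551, 0.1712]
tool_rot: [-0.001, 1.0, 0.0, 0.002]
contact_force: [0.9, 1.8, 7.8]
gripper_width: 0.339
grasp_force: 43.9
```

```bash
python3 - <<'E'
from h import *
print(tab(),tab())
a=cv2.imread(sorted(__import__("glob").glob("pics/r_top_1*"))[-1])[145:245,190:290];b=cv2.imread(sorted(__import__("glob").glob("pics/r_scene_1*"))[-1])[150:250,210:310]
cv2.imwrite("pics/look2.png",cv2.resize(np.hstack([a,b]),None,fx=4,fy=4,interpolation=cv2.INTER_CUBIC))
E
```

```text
[(18.533, 325.0, 26.8), (18.583, 326.4, 26.4)] [(18.633, 325.3, 24.8), (18.683, 326.4, 25.4)]
```

View pics/look2.png

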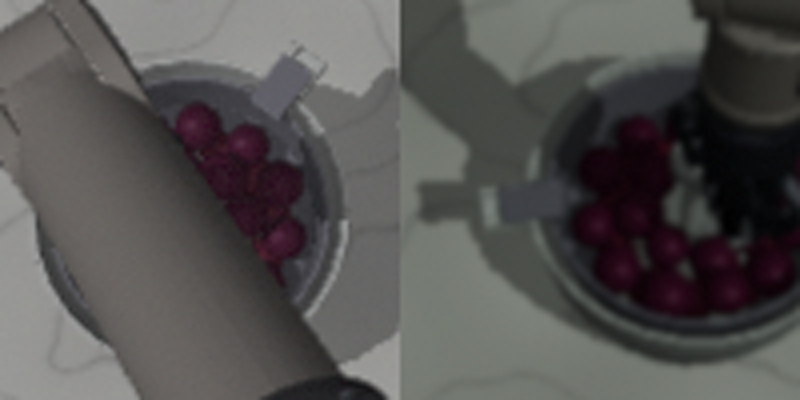

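The tab lies over the spout (top view about (290,80)) with only the spout's tip showing past it, and it's at rest. Now I'll release the knob.

send_rows --pt "0 0 0" --pt "0 0 0" --pt "0 0 0" --pt "0 0 0" --pt "0 0 0" --pt "0 0 0" --pt "0 0 0" --pt "0 0 0" --roll '[0, 0, 0, 0, 0, 0, 0, 0]' --claw '[0.4, 0.45, 0.5, 0.6, 0.7, 0.85, 1, 1]'

```text
t: 19.4
eef_pos: [0.537, 0.1539, 0.1692]
tool_rot: [0.0, 1.0, 0.0, -0.0]
contact_force: [-0.6, -0.1, 0.1]
gripper_width: 0.996
grasp_force: 0.0
```

send_rows --pt "0 0 -5" --pt "0 0 -15" --pt "0 0 -30" --pt "0 0 -50" --pt "0 0 -70" --pt "0 0 -90" --pt "0 0 -100" --pt "0 0 -100" --roll '[0, 0, 0, 0, 0, 0, 0, 0]' --claw '[1, 1, 1, 1, 1, 1, 1, 1]'

```text
t: 20.07
eef_pos: [0.5385, 0.1547, 0.2725]
tool_rot: [-0.001, 1.0, 0.0, 0.003]
contact_force: [-0.2, 1.2, 0.1]
gripper_width: 0.995
grasp_force: 0.0
```

send_rows --pt "0 0 0" --pt "0 0 0" --pt "0 0 0" --pt "0 0 0" --pt "0 0 0" --pt "0 0 0" --pt "0 0 0" --pt "0 0 0" --roll '[0, 0, 0, 0, 0, 0, 0, 0]' --claw '[1, 1, 1, 1, 1, 1, 1, 1]'

```text
t: 20.73
eef_pos: [0.5371, 0.1539, 0.2692]
tool_rot: [0.0, 1.0, 0.0, -0.0]
contact_force: [0.1, 1.0, 0.3]
gripper_width: 0.998
grasp_force: 0.0
```

```bash
python3 -c '
from h import *
print(tab(),tab())'
```

```text
[(20.733, 325.1, 25.8), (20.783, 326.2, 26.2)] [(20.833, 325.3, 25.8), (20.883, 326.2, 25.2)]
```

The tab hasn't moved, and the arm is clear of the knob.

```bash
python3 -c '
from station import bot
print(bot.hand_in())'
```

```text
the job is handed in; nothing more can be done
None
```

I spun the basket at about 2.4–2.6 rad/s (23–25 turns a minute, from camera readings and a fitted model) for over 6.5 s. I then braked it to rest with the tab about 3° (roughly 6 mm) off the spout, let go of the crank and handed the job in at about 21 s; no verdict was shown.

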